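Hold a tumbler up to the bar's inspection lamp

ROBOT

A 6-joint arm with a two-finger parallel gripper is mounted at the origin on the work surface. World frame = base frame: x ahead of the robot, y to its left, z up, the work surface at z = 0. Lengths are in m, angles in rad, forces in N, time in s.
With the tool pointing down it reaches from about 0.3 to 0.775 m from the base axis. Payload 14.6 kg.
Tool frame: the origin (TCP) lies at the very end of the fingers, on their centre line; the grasp point (between the pads) lies 19 mm behind it (ctrl.grip_depth is the distance from the TCP to the grasp point, in m); z points along the fingers, y is the line along which they close (so a half turn about z gives the same grasp; the last joint's range is limited). The gripper opens to 94 mm and grips with 3 to 60 N. Pads are 16 mm wide; open, the fingers measure 119 mm over their backs; the gripper's body (75 mm by 177 mm) begins 78 mm behind the grasp point.
Start: joints at [-1.362, 0.3, 1.521, -0, 1.321, -0.067], TCP at [0.15, -0.529, 0.205] pointing down, gripper open.
Joint ranges: [-3.03, 3.03], [-0.79, 2.21], [0.23, 2.52], [-1.04, 4.18], [0, 3.07], [-2.55, 2.55]. Speed limits (rad/s): [2.22, 2.22, 2.57, 3.14, 3.14, 3.14].

INTERFACE

Orientations are given as a unit quaternion [w, x, y, z].
In Python, from rig import ctrl, optics gives the robot as it stands.
- The arm moves only by the tool arm_command, never from a script. Its arguments are lists of equal length, an entry for each row: "delta_pos": the shift along the tool's x, y, z in mm, a list of three; "rot": the turn, a rotation vector about the tool's x, y, z in degrees, a list of three; "claw": the opening, from 0 (shut) to 1 (fully open). A call has exactly 5 rows; each row is the pose to reach, as a shift and turn from the pose commanded when the call began, along the tool's axes at that moment; what a row does not reach only later rows make up. A row lasts 1/10 s, in which the tool goes at most 50 mm and 8.59 degrees, less where a joint would pass 70% of its speed; a pose out of reach is approached as far as the arm can. A call with a gripper value outside its range is refused whole. The fingers move at their own pace and stop on an object; the grip force is fixed at half the most. Time passes only in rows, so rows that repeat a pose let the fingers close, or fill a call up. It gives the time, the measured TCP pose, the force, the opening and the grip force at its end, in the units of the state.
- ctrl.get_state(): the state, without advancing time (a new reading comes with each control period).
- optics.grab_frame(name): name is "scene" or "side" or "wrist"; returns a dict with "image" (384x512x3 uint8, blue, green, red), "fx", "fy", "cx", "cy" (pixels), "origin" and "rotation" of the camera in the world. Camera axes: x right, y down, z forward; pixel columns grow to the right and rows downward; lengths in m; the calibration is good to about 2 mm. A picture is of the moment at which its call begins. There is no depth.
- ctrl.finish_job(): hands the job in; it is judged then, once.
Trained networks look in a picture, given as the dict that the camera call returned (one of the last four; its "shot" number tells which), for a name from the list of things; names that differ only in an ending like _2 or _b are one class to them, and where a whole thing is asked for, a point or a joint stands for the part that bears it (a point fixed in the world has none). Each returns a list of dicts, best first, with "p" (0 to 1); they miss things now and then, are a little off and sometimes report something else, mostly with a low value. They report only what shows in the picture. A call takes as long as a camera call. They do not tell look-alikes from the thing itself.
- optics.trace(target, picture): "region" (384x512 bool, what is visible of it) and "box" ([left, top, right, bottom] in pixels, round what is visible of it).
The state is a dict: "t": time; "q": joint angles; "joint_vel": joint speeds; "tau": joint torques, N m; "tool_pos": TCP position; "tcp_rot": TCP orientation; "force": force on the tool from outside, world axes, zero at the start; "wrist_torque": the same for the moment, N m; "grip_width": finger opening in m; "grasp_force": force on a finger pad.
Only numpy, scipy, OpenCV 4.12 (cv2) and the standard library are available. Lean on these libraries where they do the work, as an engineer would, in place of code of your own. Each camera call takes 0.05 s, during which the arm holds its last target. There are 200 camera calls.

TASK

The glass tray behind the bar is rolled out: shoot its bolt fully home into the keeper so that it cannot roll, and then take the amber tumbler out of the rack and hold it up in front of the inspection lamp for a colleague to look through for chips and smears - open mouth facing the lens squarely, centred in the beam, about 10 cm from the lens. Finish while still holding it steady there, clear of the lamp and everything else; do not roll the tray away, nor shift the green tumblers, the lamp (or its tilt) or the napkin pail.

Things in the scene. Friction and masses are not known exactly. Their poses are not given: they have to be found in the camera images.
- runner: Fixed stainless runner frame of the roll-out glass tray: side webs 50 mm high, 8 mm thick, 372 mm apart over their outsides, reaching 190 mm to -x and 430 mm to +x of the origin. Origin on the worktop, midway between the webs; z up, +x the way the tray rolls in (away from the robot, yawed up to 0.1 rad), y to the left.
- rack (a point): Middle of the floor of the blue plastic glass rack that is one piece with the tray; 5 mm to +x of the runner's origin, 20 mm above the worktop, axes as the runner's. Rack 220 mm (x) by 320 mm (y) outside, walls to 70 mm above the worktop, dividers to 60 mm; 2 x 3 compartments centred at x -52 and 52 mm, y -105, 0 and 105 mm from here.
- tray (a joint): How far the tray has been rolled in along the runner's +x, m: 0 fully out (as found), up to 0.30. Rolls at about 5 N until the bolt is home.
- bolt (a joint): Travel of the steel barrel bolt along the runner's +y into the keeper hole in the left web, m: 0 fully drawn, 0.035 fully home (stop). Found drawn, at 0 to 0.008. It slides with about 2.5 N of friction and stays where it is left.
- bolt_knob (a point): Centre of the top face of the bolt's upright round steel knob, 14 mm across, top 75 mm above the worktop. The 12 mm rod runs from its foot to +y, top 39 mm above the worktop; the ledge is at 20 mm. Moves with the bolt; axes as the runner's. The rack's 70 mm high wall is 45 mm to +x; the first brass strap (43 mm high) begins 67 mm to +y when drawn, 32 mm when home.
- amber: Amber glass tumbler, loose, about 180 g, standing mouth down in one of the rack's compartments. 90 mm tall, 62 mm wide at the mouth, 55 mm over the last 12 mm at the base. Origin: centre of its mouth's rim plane; z runs from mouth to base (up as found).
- amber_base (a point): Centre of the amber tumbler's closed base, 90 mm along its z from the mouth (its top as found, 110 mm above the worktop).
- green_a: Green glass tumbler, same shape, size and origin as the amber one, standing mouth down in another compartment. Leave it.
- green_b: Another green tumbler, the same. Leave it.
- lamp: Black inspection lamp, loose, 2 kg: round foot 120 mm in diameter, upright yoke 124 mm wide holding a tilting round LED head 94 mm in diameter, pivot 110 mm above the worktop. Origin: underside of the foot; z up. The head looks up and towards the lamp's own -x. It stands left or right of the tray.
- lamp_lens (a point): Centre of the lamp's lens face, 35 mm from the head's pivot. Its z axis is the beam: out of the lens, upward and towards the robot's side, 0.4 to 0.7 rad off vertical; its y axis is level. Lens rim 94 mm in diameter.
- pail: Galvanised pail of paper napkins, loose, 110 mm in diameter, 150 mm high with the napkins, on the side of the tray where the lamp is not. Origin at its underside. Leave it.
Things that resemble listed ones, but are neither listed nor needed, are in the scene too. Of the things shaped like the amber, the amber one is meant.

How it is judged:
On the way, in this order (a step that is already met when the one before it is completed fails the run):
1. the bolt is shot fully home into its keeper (value of joint bolt above 0.031 m), for 0.2 s.
2. the amber tumbler is lifted clear of the rack in the fingers (height (world z) of amber above 0.075 m and contact force between the fingers and amber above 0.5 N), for 0.2 s.
3. the tumbler is in the beam, mouth to the lens (x of amber in the frame of lamp_lens between -0.018 and 0.018 m and y of amber in the frame of lamp_lens between -0.018 and 0.018 m and z of amber in the frame of lamp_lens between 0.07 and 0.13 m and z of amber_base in the frame of lamp_lens above 0.14 m and angle between the z axis of amber and the z axis of lamp_lens, either way round below 0.16 rad), for 0.2 s.
At the end, for the whole second after the job is handed in: Bolt at least 31 mm home; the amber tumbler held still by the fingers alone, over 12 cm up, touching nothing else: mouth centre within 18 mm of the beam axis (along each of the lens's x and y) and 70 to 130 mm from the lens, base further out, its axis within 0.16 rad of the beam (all of step 3 and value of joint bolt above 0.031 m and height (world z) of amber above 0.12 m and contact force between the fingers and amber above 0.5 N and contact force between amber and lamp below 0.1 N and contact force between amber and runner below 0.1 N and contact force between amber and green_a below 0.1 N and contact force between amber and green_b below 0.1 N and contact force between amber and pail below 0.1 N and linear speed of amber below 0.03 m/s and angular speed of amber below 0.3 rad/s); the arm keeps its last pose, push and grip.
It fails at once if the tray is rolled in by more than 15 mm (value of joint tray above 0.015 m).
It fails at once if a green tumbler is shifted by more than 20 mm or tipped (distance of any of green_a, green_b from where it was at the start of the episode above 0.02 m or angle between any of green_a, green_b's own z axis and vertical above 0.3 rad).
It fails at once if the lamp or its head is shifted by more than 20 mm (distance of any of lamp, lamp_lens from where it was at the start of the episode above 0.02 m).
It fails at once if the pail is shifted by more than 30 mm (distance of pail from where it was at the start of the episode above 0.03 m).
It also fails if it takes over 54 s, if anything falls off the work surface, if the arm or the gripper's body presses on something with over 40 N, if the wrist force passes 120 N, or if a joint passes its speed limit or range.

## Working session

There is one attempt and no reset: what is moved stays moved. The work goes in short steps, Python scripts to look and compute and a tool call to move; the robot and the scene stay as the last step left them, time stands still between calls to the robot, and variables do not carry over. Pictures are saved under pics/ and viewed, at most 10 in all, crops included, and the job is handed in when it is done.

Besides the shell and the picture viewer there is one more tool, called by a JSON object that holds its "fn" and its "kwargs", one argument or row to a line. arm_command: Moves the arm, as the interface text tells. Its arguments: {"type":"object","properties":{"delta_pos":{"type":"array"},"rot":{"type":"array"},"claw":{"type":"array"}},"required":["delta_pos","rot","claw"]}

```bash
ls; mkdir -p pics; cat > h.py <<'E'
import numpy as np, cv2
from rig import ctrl, optics
from scipy.spatial.transform import Rotation as R
def Rm(q):
    q=np.array(q,float)
    return q if q.shape==(3,3) else R.from_quat(q[[1,2,3,0]]).as_matrix()
def proj(f,P):
    c=(np.atleast_2d(P)-np.array(f['origin']))@Rm(f['rotation'])
    return np.c_[c[:,0]/c[:,2]*f['fx']+f['cx'],c[:,1]/c[:,2]*f['fy']+f['cy']]
def ray(f,uv):
    d=Rm(f['rotation'])@np.array([(uv[0]-f['cx'])/f['fx'],(uv[1]-f['cy'])/f['fy'],1]); return np.array(f['origin']),d/np.linalg.norm(d)
def atz(f,uv,z):
    o,d=ray(f,uv); return o+d*(z-o[2])/d[2]
def tri(*rs):
    A=sum(np.eye(3)-np.outer(d,d) for o,d in rs);b=sum((np.eye(3)-np.outer(d,d))@o for o,d in rs);return np.linalg.solve(A,b)
E
python3 - <<'E'
from h import *
import pickle
F={}
for n in ['scene','side']:
    f=optics.grab_frame(n);F[n]=f
    print(n,f['origin'],np.round(Rm(f['rotation']),3).tolist(),f['fx'],f['cx'],f['cy'])
    for t in ['runner','tray','bolt','bolt_knob','amber','green_a','lamp','lamp_lens','pail']:
        try:
            for r in optics.trace(t,f)[:4]: print(t,round(r['p'],2),r['box'],int(r['region'].sum()))
        except Exception as e: print(t,e)
cv2.imwrite('pics/a.png',np.vstack([F['scene']['image']]))
cv2.imwrite('pics/b.png',np.vstack([F['side']['image']]))
pickle.dump(F,open('F.pkl','wb'))
print(ctrl.get_state())
E
```

```text
pics
scene [1.26656729 0.17344615 0.94330617] [[-0.257, 0.749, -0.611], [0.966, 0.206, -0.154], [0.011, -0.63, -0.777]] 361.67938724863626 258.61113613476215 186.7784170907429
runner 0.94 [146.9, 142.9, 323.0, 368.5] 10241
runner 0.34 [215.3, 161.1, 233.5, 191.0] 524
runner 0.18 [110.3, 167.8, 146.7, 220.6] 1654
tray 0.96 [182.6, 149.0, 315.9, 253.8] 7255
bolt 0.47 [341.6, 210.0, 400.4, 270.9] 2282
bolt 0.41 [276.0, 158.5, 305.6, 179.8] 74
bolt_knob 0.54 [273.8, 163.5, 307.1, 182.5] 90
bolt_knob 0.5 [184.8, 150.5, 316.9, 254.5] 7170
amber 0.82 [241.2, 243.1, 261.4, 277.3] 610
amber 0.76 [207.3, 238.4, 229.6, 269.7] 583
amber 0.71 [160.7, 156.5, 181.0, 189.8] 479
amber 0.7 [228.9, 190.4, 250.4, 230.9] 558
green_a 0.84 [215.9, 160.4, 233.3, 190.6] 478
lamp 0.56 [341.9, 212.8, 401.5, 272.2] 2194
lamp_lens 0.97 [356.9, 211.0, 392.1, 251.1] 1161
pail 0.74 [108.7, 170.9, 148.6, 220.5] 1583
side [0.44424639 0.96900133 0.74262764] [[-0.981, -0.096, 0.167], [-0.193, 0.517, -0.834], [-0.006, -0.85, -0.526]] 423.0093261868156 257.98176629863815 197.41207777018238
runner 0.72 [98.7, 174.0, 339.7
[... 705 characters left out ...]
': array([-1.36158079e+00,  2.99886740e-01,  1.52103931e+00, -3.43129543e-05,
        1.32070447e+00, -6.66206986e-02]), 'joint_vel': array([ 3.61804688e-04,  9.88320928e-06, -7.23342788e-04, -1.72410613e-03,
        1.31953720e-03, -5.66918897e-05]), 'tau': array([-4.09660192e-03, -5.31673443e+01, -3.52924311e+01,  7.06204120e-02,
        2.12880573e-02,  1.52952373e-05]), 'tool_pos': array([ 0.14976515, -0.52918779,  0.20543621]), 'tcp_rot': array([-1.76972432e-05,  9.90503778e-01,  1.37485509e-01, -1.79289024e-05]), 'force': array([-0.04706415,  0.20700213, -0.06227225]), 'wrist_torque': array([ 0.0379502 , -0.01469068, -0.00695116]), 'grasp_force': 0.0, 'grip_width': 0.09382423903181922}
```

View pics/a.png

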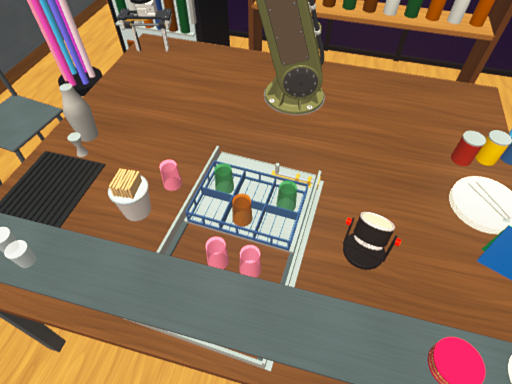

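View pics/b.png

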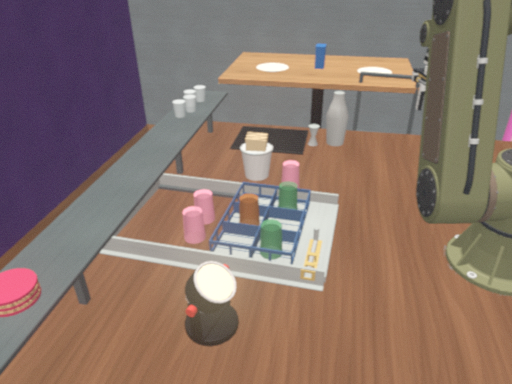

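Three candidates of tumbler shape near the rack: pink ones at scene (216,253), (250,262), (170,175), greens at (223,176), (287,195), and the orange-brown one at (241,210), in the rack, which fits "amber". I'll confirm it in an enlarged crop and measure.

```bash
python3 - <<'E'
from h import *
import pickle
F=pickle.load(open('F.pkl','rb'));s,d=F['scene'],F['side']
c=lambda f,x0,y0,x1,y1,w,h:cv2.resize(f['image'][y0:y1,x0:x1],(w,h),interpolation=cv2.INTER_CUBIC)
top=np.hstack([c(s,175,140,335,250,436,300),c(s,335,205,410,275,321,300)])
bot=np.hstack([c(d,200,175,345,275,435,300),c(d,175,255,250,350,322,300)])
cv2.imwrite('pics/c.png',np.vstack([np.pad(top,((0,0),(0,0),(0,0))),bot]))if top.shape[1]==bot.shape[1] else print(top.shape,bot.shape)
E
```

```text
(no output)
```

View pics/c.png

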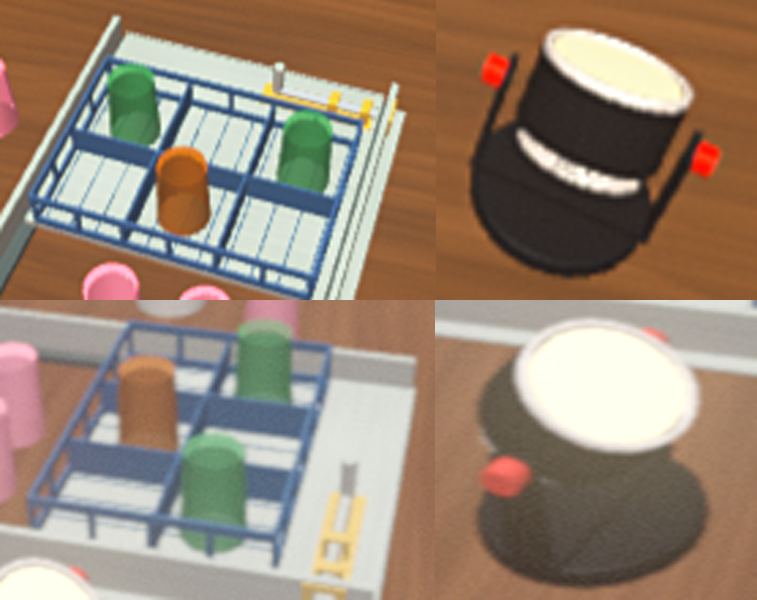

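The crop shows the amber tumbler in the rack's far-middle compartment (scene about (242,200)), greens in the other two, knob top at scene (277,164) / side (316,229), lens at scene (374,226).

```bash
cat >> h.py <<'E'
def circ(P,r,n=72):
    c,th,az=P[:3],P[3],P[4]; z=np.array([np.sin(th)*np.cos(az),np.sin(th)*np.sin(az),np.cos(th)])
    y=np.array([-np.sin(az),np.cos(az),0]);x=np.cross(y,z);t=np.linspace(0,2*np.pi,n,endpoint=False)
    return c+r*(np.outer(np.cos(t),x)+np.outer(np.sin(t),y))
def ell(uv): # moments of polygon -> cx,cy,area^.5, cov
    m=cv2.moments(np.float32(uv).reshape(-1,1,2)); a=m['m00']
    return np.array([m['m10']/a,m['m01']/a,*(4*np.array([m['mu20'],m['mu02'],m['mu11']])/a/15)])
def lensmask(f,box):
    x0,y0,x1,y1=[int(round(v)) for v in box]; x0-=4;y0-=4;x1+=4;y1+=4
    im=f['image'][y0:y1,x0:x1].astype(int); m=(im.min(2)>135).astype(np.uint8)
    n,l,st,_=cv2.connectedComponentsWithStats(m); k=1+np.argmax(st[1:,4]); m=(l==k).astype(np.uint8)
    cs,_=cv2.findContours(m,cv2.RETR_EXTERNAL,cv2.CHAIN_APPROX_NONE); c=max(cs,key=cv2.contourArea)
    m=cv2.drawContours(np.zeros_like(m),[c],-1,1,-1); M=cv2.moments(m,True); a=M['m00']
    return np.array([M['m10']/a+x0,M['m01']/a+y0,*(4*np.array([M['mu20'],M['mu02'],M['mu11']])/a/15)])
from scipy.optimize import least_squares
E
python3 - <<'E'
from h import *
import pickle
F=pickle.load(open('F.pkl','rb'));s,d=F['scene'],F['side']
knob=tri(ray(s,(277.4,164.5)),ray(d,(316.3,229.5)));print('knob',knob)
for n,a,b in[('amber',(242,199),(250.4,197)),('gR',(287,184.5),(271.5,223.5)),('gL',(223.5,167),(289,187))]:
    print(n,tri(ray(s,a),ray(d,b)),atz(s,a,.11),atz(d,b,.11))
obs=[(s,(307.8,184.7),(-1,1)),(s,(214.6,162.7),(-1,-1)),(s,(187.8,215.2),(1,-1)),(s,(290,246),(1,1)),(d,(310,190.5),(-1,-1)),(d,(243.3,183.3),(1,-1)),(d,(211.7,240),(1,1))]
def pts(p,sg):
    c,sn=np.cos(p[2]),np.sin(p[2]);x=.005+.11*sg[0];y=.16*sg[1];return np.array([p[0]+c*x-sn*y,p[1]+sn*x+c*y,.07])
g=lambda p:np.concatenate([(proj(f,pts(p,sg))[0]-uv) for f,uv,sg in obs])
r=least_squares(g,[.55,0,0],loss='soft_l1');print('runner',r.x,np.round(r.fun if 0 else g(r.x),1))
ms=lensmask(s,(356.9,211,392.1,251.1)) ; md=lensmask(d,(183,263,239,316)); print(ms,md)
c0=tri(ray(s,ms[:2]),ray(d,md[:2]));print(c0)
def h(p):
    return np.concatenate([ell(proj(f,circ(p,p[5])))*1-m for f,m in((s,ms),(d,md))])
for az in (3.1,2.6,-2.6):
    r=least_squares(h,[*c0,.5,az,.045]);print(r.cost,np.round(r.x,4),np.round(r.fun,1))
for rr in optics.trace('pail',optics.grab_frame('scene'))[:1]:
    print(atz(s,((rr['box'][0]+rr['box'][2])/2,rr['box'][3]-8),0))
E
```

```text
knob [0.47236721 0.03536948 0.06987705]
amber [ 0.6671536  -0.02702272  0.11143465] [ 0.66773198 -0.02637786  0.11      ] [ 0.66699749 -0.03146841  0.11      ]
gR [0.58473992 0.08886958 0.11348184] [0.58018257 0.08763671 0.11      ] [0.58629165 0.08601812 0.11      ]
gL [ 0.56545535 -0.11572566  0.10794437] [ 0.56371231 -0.11707963  0.11      ] [ 0.56646824 -0.10745979  0.11      ]
runner [ 0.62370753 -0.01582422 -0.06364574] [ 1.4 -0.1  0.  -2.6 -2.4 -3.4  0.5 -3.3 -0.3 -0.5 -1.6 -1.8 -5.3  0.5]
[377.12903226 221.05707196  20.12591585   6.16422653   7.13914459] [214.74911122 276.96292534  57.83864039  39.14356439   6.6927625 ]
[0.66404247 0.34647781 0.14379232]
131.60566349634615 [0.6578 0.3423 0.1476 0.3395 2.9103 0.0588] [-1.5 -3.5 11.9  7.   2.4  1.5 -0.3 -6.  -3.6  0.3]
132.6857905915986 [0.66   0.3512 0.1365 3.4829 2.4496 0.0567] [ 0.6  0.1  6.   9.9  3.7 -0.3  6.5 -7.5 -0.1 -4.2]
483.1669656076572 [ 0.6617  0.3478  0.137  -0.1547 -2.7817  0.0557] [ -0.7   0.2   9.   17.8  -2.5  -0.2   5.1 -10.9 -13.7 -15.2]
[ 7.36600342e-01 -3.79419308e-01 -1.11022302e-16]
```

```bash
cat >> h.py <<'E'
def mv(p,zyaw=None,Rt=None):
    st=ctrl.get_state(); Rc=Rm(st['tcp_rot'])
    if Rt is None: c,sn=np.cos(zyaw),np.sin(zyaw); Rt=np.array([[c,sn,0],[sn,-c,0],[0,0,-1.]])
    print('t',round(st['t'],2),'pos',np.round(st['tool_pos'],4),'F',np.round(st['force'],1),'| delta',np.round(Rc.T@(np.array(p)-st['tool_pos'])*1e3,1),'rot',np.round(R.from_matrix(Rc.T@Rt).as_rotvec(degrees=True),2))
E
python3 - <<'E'
from h import *
mv([.43,-.02,.30],-.064)
f=optics.grab_frame('wrist');st=ctrl.get_state();Rc=Rm(st['tcp_rot'])
print('cam in tool',Rc.T@(f['origin']-st['tool_pos']),(Rc.T@Rm(f['rotation'])).round(3).tolist(),f['fx'])
E
```

```text
t 1.1 pos [ 0.1498 -0.5292  0.2054] F [-0.   0.1 -0.7] | delta [ 408.3 -413.6  -94.6] rot [-0.    0.   19.47]
cam in tool [ 0.07325196 -0.00116316 -0.17905935] [[0.0, -0.968, -0.25], [1.0, -0.0, 0.002], [-0.002, -0.25, 0.968]] 301.92705064926486
```

{"fn": "arm_command", "kwargs": {
  "delta_pos": [
    [35, -35, -20],
    [70, -70, -40],
    [105, -105, -60],
    [140, -140, -80],
    [175, -175, -94]
  ],
  "rot": [
    [0, 0, 4],
    [0, 0, 8],
    [0, 0, 12],
    [0, 0, 16],
    [0, 0, 19.5]
  ],
  "claw": [0, 0, 0, 0, 0]
}}

```text
t: 1.65
tool_pos: [0.264, -0.324, 0.2962]
tcp_rot: [0.0, 0.999, -0.034, 0.0]
force: [0.9, -0.6, 1.1]
grip_width: 0.0576
grasp_force: 0.0
```

```bash
python3 -c "
from h import *
mv([.43,-.02,.30],-.064)"
```

```text
t 1.65 pos [ 0.264  -0.324   0.2962] F [ 0.9 -0.6  1.1] | delta [ 145.  -314.6   -3.9] rot [ 0.05 -0.05 -0.22]
```

{"fn": "arm_command", "kwargs": {
  "delta_pos": [
    [20, -43, 0],
    [40, -86, 0],
    [60, -129, 0],
    [80, -172, 0],
    [100, -215, -2]
  ],
  "rot": [
    [0, 0, 0],
    [0, 0, 0],
    [0, 0, 0],
    [0, 0, 0],
    [0, 0, 0]
  ],
  "claw": [0, 0, 0, 0, 0]
}}

```text
t: 2.15
tool_pos: [0.3776, -0.1156, 0.2972]
tcp_rot: [0.0, 0.999, -0.032, 0.0]
force: [0.8, -0.0, 0.0]
grip_width: 0.0174
grasp_force: 0.0
```

{"fn": "arm_command", "kwargs": {
  "delta_pos": [
    [20, -43, 0],
    [40, -86, 0],
    [45, -99, -2],
    [45, -99, -2],
    [45, -99, -2]
  ],
  "rot": [
    [0, 0, 0],
    [0, 0, 0],
    [0, 0, 0],
    [0, 0, 0],
    [0, 0, 0]
  ],
  "claw": [0, 0, 0, 0, 0]
}}

```text
t: 2.65
tool_pos: [0.4283, -0.0219, 0.299]
tcp_rot: [0.0, 0.999, -0.032, -0.0]
force: [-0.0, -0.1, 1.1]
grip_width: 0.0004
grasp_force: 0.0
```

```bash
python3 - <<'E'
from h import *
import pickle
f=optics.grab_frame('wrist');pickle.dump(f,open('w1.pkl','wb'))
mv([.43,-.02,.30],-.064)
for t in ['bolt_knob','bolt','amber','green_a','lamp_lens','tray']:
    for r in optics.trace(t,f)[:4]: print(t,round(r['p'],2),r['box'],int(r['region'].sum()))
print('knob pred',proj(f,[.4724,.0354,.0749]))
cv2.imwrite('pics/d.png',f['image'])
E
```

```text
t 2.7 pos [ 0.4282 -0.0223  0.2991] F [ 0.5 -0.5  0.3] | delta [ 1.6 -2.4 -0.9] rot [ 0.01 -0.   -0.06]
bolt_knob 0.56 [131.5, 132.8, 221.7, 143.6] 636
bolt 0.6 [130.6, 134.7, 223.6, 146.6] 648
amber 0.7 [237.4, 0.0, 264.8, 10.8] 189
amber 0.67 [423.5, 0.0, 511.3, 67.5] 3933
green_a 0.9 [123.0, 17.4, 193.8, 81.9] 3105
green_a 0.56 [299.4, 16.9, 363.6, 84.2] 2858
lamp_lens 0.62 [0.0, 1.0, 29.2, 49.1] 1226
tray 0.82 [115.7, 0.5, 383.7, 167.4] 35028
knob pred [[213.12473837 142.46668895]]
```

View pics/d.png

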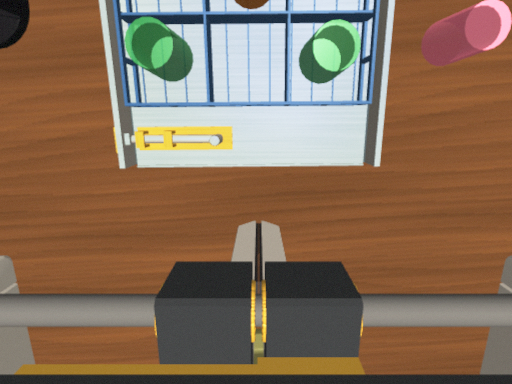

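The wrist view shows the knob's top at about (214,140), the rod running left (+y) into the keeper, the rack's front wall at row 103, level with the image, so the yaw of -0.064 is right.

```bash
python3 - <<'E'
from h import *
import pickle
F=pickle.load(open('F.pkl','rb'));s,d=F['scene'],F['side'];w=pickle.load(open('w1.pkl','rb'))
k=tri(ray(s,(277.4,164.2)),ray(d,(316.3,229.5)),ray(w,(214.5,140)));print(k,atz(w,(214.5,140),.075))
a,b=atz(w,(122,104),.07),atz(w,(372,103),.07);print('front wall',a,b,np.arctan2(-(a-b)[0],(a-b)[1]))
a,b=atz(w,(126,168),.02),atz(w,(365,166),.05);print('webs',a,b)
ux=np.array([np.cos(-.064),np.sin(-.064)]);uy=np.array([-ux[1],ux[0]])
kk=atz(w,(214.5,140),.075)[:2]
p=kk-uy*.040; print(p)
mv([*p,.16],-.064); mv([*p,.050],-.064)
E
```

```text
[0.47327446 0.03482091 0.07036349] [0.47548735 0.03325526 0.075     ]
front wall [0.52856313 0.14882268 0.07      ] [ 0.50922514 -0.17423152  0.07      ] -0.059788576708879666
webs [0.43855306 0.18053936 0.02      ] [ 0.42366059 -0.17415423  0.05      ]
[ 0.4729291  -0.00666284]
t 3.0 pos [ 0.4284 -0.0221  0.2991] F [-0.4 -0.5 -0.6] | delta [ 43.4 -18.4 139.1] rot [ 0.   -0.01 -0.09]
t 3.0 pos [ 0.4284 -0.0221  0.2991] F [-0.4 -0.5 -0.6] | delta [ 43.4 -18.4 249.1] rot [ 0.   -0.01 -0.09]
```

{"fn": "arm_command", "kwargs": {
  "delta_pos": [
    [20, -9, 45],
    [43, -18, 90],
    [43, -18, 138],
    [43, -18, 186],
    [43, -18, 225]
  ],
  "rot": [
    [0, 0, 0],
    [0, 0, 0],
    [0, 0, 0],
    [0, 0, 0],
    [0, 0, 0]
  ],
  "claw": [0, 0, 0, 0, 0]
}}

```text
t: 3.5
tool_pos: [0.4717, -0.0066, 0.0716]
tcp_rot: [-0.0, 0.999, -0.032, -0.001]
force: [0.8, 0.6, 0.7]
grip_width: 0.0005
grasp_force: 0.0
```

{"fn": "arm_command", "kwargs": {
  "delta_pos": [
    [0, 0, 12],
    [0, 0, 23],
    [0, 0, 23],
    [0, -8, 23],
    [0, -15, 23]
  ],
  "rot": [
    [0, 0, 0],
    [0, 0, 0],
    [0, 0, 0],
    [0, 0, 0],
    [0, 0, 0]
  ],
  "claw": [0, 0, 0, 0, 0]
}}

```text
t: 4.0
tool_pos: [0.4744, 0.0091, 0.0525]
tcp_rot: [-0.0, 0.999, -0.032, 0.001]
force: [-0.1, 0.2, 0.2]
grip_width: 0.0005
grasp_force: 0.0
```

```bash
python3 - <<'E'
from h import *
mv([.4755,.0333,.05],-.064)
f=optics.grab_frame('wrist');cv2.imwrite('pics/e.png',f['image'])
E
```

```text
t 4.0 pos [0.4744 0.0091 0.0525] F [-0.1  0.2  0.2] | delta [ -0.5 -24.2   2.5] rot [-0.   -0.14 -0.05]
```

View pics/e.png

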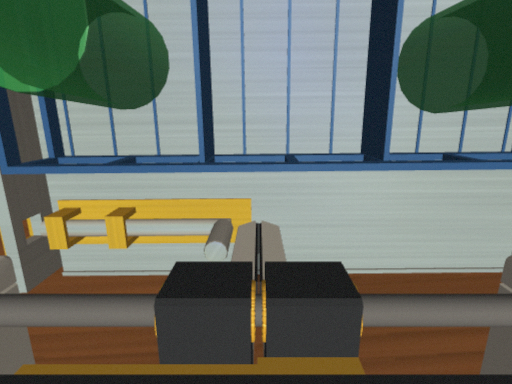

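The knob at (220,238) is right beside the closed fingers (tip at 245,225), in line for the push.

{"fn": "arm_command", "kwargs": {
  "delta_pos": [
    [0, -6, 0],
    [0, -12, 0],
    [0, -18, 0],
    [0, -24, 0],
    [0, -29, 0]
  ],
  "rot": [
    [0, 0, 0],
    [0, 0, 0],
    [0, 0, 0],
    [0, 0, 0],
    [0, 0, 0]
  ],
  "claw": [0, 0, 0, 0, 0]
}}

```text
t: 4.55
tool_pos: [0.4755, 0.038, 0.0511]
tcp_rot: [0.0, 0.999, -0.032, 0.0]
force: [0.2, -3.3, 2.0]
grip_width: 0.0007
grasp_force: 1.4
```

{"fn": "arm_command", "kwargs": {
  "delta_pos": [
    [0, -1, 0],
    [0, -2, 0],
    [0, -3, 0],
    [0, -4, 0],
    [0, -4, 0]
  ],
  "rot": [
    [0, 0, 0],
    [0, 0, 0],
    [0, 0, 0],
    [0, 0, 0],
    [0, 0, 0]
  ],
  "claw": [0, 0, 0, 0, 0]
}}

```text
t: 5.05
tool_pos: [0.4756, 0.0415, 0.051]
tcp_rot: [-0.0, 0.999, -0.032, -0.0]
force: [-0.6, -2.4, 1.3]
grip_width: 0.0006
grasp_force: 0.8
```

{"fn": "arm_command", "kwargs": {
  "delta_pos": [
    [0, -1, 0],
    [0, -2, 0],
    [0, -2, 0],
    [0, -2, 0],
    [0, -2, 0]
  ],
  "rot": [
    [0, 0, 0],
    [0, 0, 0],
    [0, 0, 0],
    [0, 0, 0],
    [0, 0, 0]
  ],
  "claw": [0, 0, 0, 0, 0]
}}

```text
t: 5.55
tool_pos: [0.4758, 0.0436, 0.051]
tcp_rot: [-0.0, 0.999, -0.032, -0.0]
force: [-0.4, -0.4, 0.7]
grip_width: 0.0005
grasp_force: 0.5
```

{"fn": "arm_command", "kwargs": {
  "delta_pos": [
    [0, -1, 0],
    [0, -2, 0],
    [0, -2, 0],
    [0, -3, 0],
    [0, -3, 0]
  ],
  "rot": [
    [0, 0, 0],
    [0, 0, 0],
    [0, 0, 0],
    [0, 0, 0],
    [0, 0, 0]
  ],
  "claw": [0, 0, 0, 0, 0]
}}

```text
t: 6.05
tool_pos: [0.4759, 0.0466, 0.051]
tcp_rot: [-0.0, 0.999, -0.032, -0.0]
force: [-1.0, -2.1, -0.7]
grip_width: 0.0002
grasp_force: 0.8
```

{"fn": "arm_command", "kwargs": {
  "delta_pos": [
    [0, -1, 0],
    [0, -1, 0],
    [0, -2, 0],
    [0, -2, 0],
    [0, -2, 0]
  ],
  "rot": [
    [0, 0, 0],
    [0, 0, 0],
    [0, 0, 0],
    [0, 0, 0],
    [0, 0, 0]
  ],
  "claw": [0, 0, 0, 0, 0]
}}

```text
t: 6.55
tool_pos: [0.476, 0.0474, 0.0511]
tcp_rot: [0.001, 0.999, -0.032, -0.0]
force: [-1.7, -13.3, 2.6]
grip_width: 0.0002
grasp_force: 6.7
```

{"fn": "arm_command", "kwargs": {
  "delta_pos": [
    [0, 3, 0],
    [0, 10, 0],
    [0, 10, -40],
    [0, 10, -88],
    [0, 10, -135]
  ],
  "rot": [
    [0, 0, 0],
    [0, 0, 0],
    [0, 0, 0],
    [0, 0, 0],
    [0, 0, 0]
  ],
  "claw": [0, 0, 0, 0, 0.5]
}}

```text
t: 7.05
tool_pos: [0.475, 0.0384, 0.1877]
tcp_rot: [-0.0, 0.999, -0.032, -0.0]
force: [0.1, 0.7, -0.4]
grip_width: 0.0056
grasp_force: 0.0
```

{"fn": "arm_command", "kwargs": {
  "delta_pos": [
    [20, 10, -40],
    [40, 20, -80],
    [60, 30, -110],
    [80, 40, -110],
    [90, 50, -110]
  ],
  "rot": [
    [0, 0, 0],
    [0, 0, 0],
    [0, 0, 0],
    [0, 0, 0],
    [0, 0, 0]
  ],
  "claw": [1, 1, 1, 1, 1]
}}

```text
t: 7.55
tool_pos: [0.563, -0.0179, 0.2961]
tcp_rot: [-0.0, 0.999, -0.032, 0.0]
force: [-0.8, 0.7, -0.2]
grip_width: 0.0454
grasp_force: 0.0
```

```bash
python3 - <<'E'
from h import *
import pickle
f=optics.grab_frame('wrist');pickle.dump(f,open('w2.pkl','wb'))
mv([.66,-.03,.20],-.064)
for t in ['bolt_knob','amber','lamp_lens','pail']:
    for r in optics.trace(t,f)[:5]: print(t,round(r['p'],2),r['box'],int(r['region'].sum()))
print(proj(f,[[.4765,.068,.075],[.667,-.029,.11],[.66,.35,.14]]))
cv2.imwrite('pics/f.png',f['image'])
E
```

```text
t 7.6 pos [ 0.5632 -0.0191  0.295 ] F [ 1.9 -0.8 -0.2] | delta [97.5  4.5 94.9] rot [-0.    0.07 -0.08]
bolt_knob 0.79 [127.5, 224.1, 201.5, 233.2] 299
bolt_knob 0.19 [0.0, 61.9, 53.9, 146.2] 3697
amber 0.75 [418.3, 115.7, 500.7, 163.9] 3139
amber 0.51 [191.1, 1.1, 221.5, 3.1] 106
pail 0.21 [307.8, 135.2, 363.6, 184.3] 2174
[[202.12445504 237.02489907]
 [262.64727021  88.65721334]
 [-89.06252102 116.80971457]]
```

View pics/f.png

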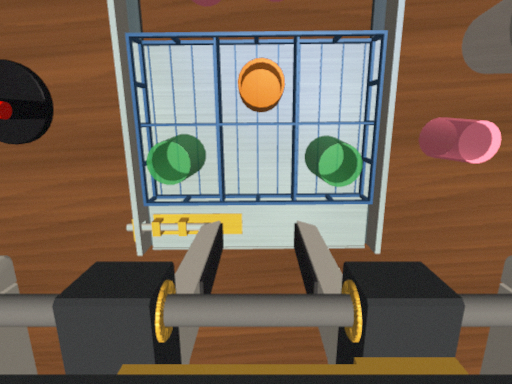

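The wrist view shows the rod's end now protruding through the left web at (128,227), so the bolt is home; amber's base is at (262,85). Next, a closer look at the lamp, which sits left.

{"fn": "arm_command", "kwargs": {
  "delta_pos": [
    [5, -48, -5],
    [10, -96, -10],
    [15, -144, -15],
    [20, -192, -20],
    [22, -240, -25]
  ],
  "rot": [
    [0, 0, 0],
    [0, 0, 0],
    [0, 0, 0],
    [0, 0, 0],
    [0, 0, 0]
  ],
  "claw": [0.8, 0.8, 0.8, 0.8, 0.8]
}}

```text
t: 8.3
tool_pos: [0.5987, 0.2232, 0.3213]
tcp_rot: [-0.0, 0.999, -0.032, -0.0]
force: [0.6, -0.8, -0.4]
grip_width: 0.0753
grasp_force: 0.0
```

{"fn": "arm_command", "kwargs": {
  "delta_pos": [
    [0, 0, 0],
    [0, 0, 0],
    [0, 0, 0],
    [0, 0, 0],
    [0, 0, 0]
  ],
  "rot": [
    [0, 0, 0],
    [0, 0, 0],
    [0, 0, 0],
    [0, 0, 0],
    [0, 0, 0]
  ],
  "claw": [0.8, 0.8, 0.8, 0.8, 0.8]
}}

```text
t: 8.8
tool_pos: [0.5995, 0.2198, 0.3213]
tcp_rot: [-0.0, 0.999, -0.033, 0.0]
force: [0.4, 0.7, -0.2]
grip_width: 0.0753
grasp_force: 0.0
```

```bash
python3 - <<'E'
from h import *
import pickle
f=optics.grab_frame('wrist');pickle.dump(f,open('w3.pkl','wb'))
mv([.66,-.03,.20],-.064)
for t in ['lamp_lens','lamp']:
    for r in optics.trace(t,f)[:3]: print(t,round(r['p'],2),r['box'],int(r['region'].sum()))
print(proj(f,[[.66,.35,.14]]))
w=pickle.load(open('w2.pkl','rb'));F=pickle.load(open('F.pkl','rb'));s,d=F['scene'],F['side']
im=w['image'].astype(int);m=((im[...,2]>200)&(im[...,0]<60)&(im[...,1]>80)).astype(np.uint8)
m[:, :230]=0;m[:,300:]=0
v,u=np.nonzero(m);print('orange',u.min(),u.max(),v.min(),v.max(),u.mean(),v.mean())
F3=np.vstack([f['image'],cv2.resize(np.hstack([s['image'][205:275,335:410],d['image'][255:325,175:250]]),(512,239),interpolation=cv2.INTER_CUBIC)])
big=cv2.resize(w['image'][50:120,220:300],(320,280),interpolation=cv2.INTER_CUBIC)
F3=np.hstack([F3[:600],np.zeros((600,280,3),np.uint8)]);F3[:245,512:792]=cv2.resize(big,(280,245))
cv2.imwrite('pics/g.png',F3)
E
```

```text
t 8.85 pos [0.5995 0.22   0.3213] F [ 0.2 -0.2  0.4] | delta [ 76.7 245.5 121.3] rot [-0.   -0.01 -0.1 ]
lamp_lens 0.88 [108.2, 73.5, 196.5, 165.9] 6052
lamp_lens 0.18 [400.7, 82.2, 475.4, 126.4] 2938
lamp 0.96 [92.2, 75.3, 216.6, 166.6] 7968
lamp 0.58 [278.6, 54.9, 512.0, 255.2] 33952
lamp 0.22 [320.5, 143.4, 378.7, 195.8] 2014
[[144.61546259 135.62929827]]
orange 234 281 62 231 254.46410256410257 97.62307692307692
```

View pics/g.png

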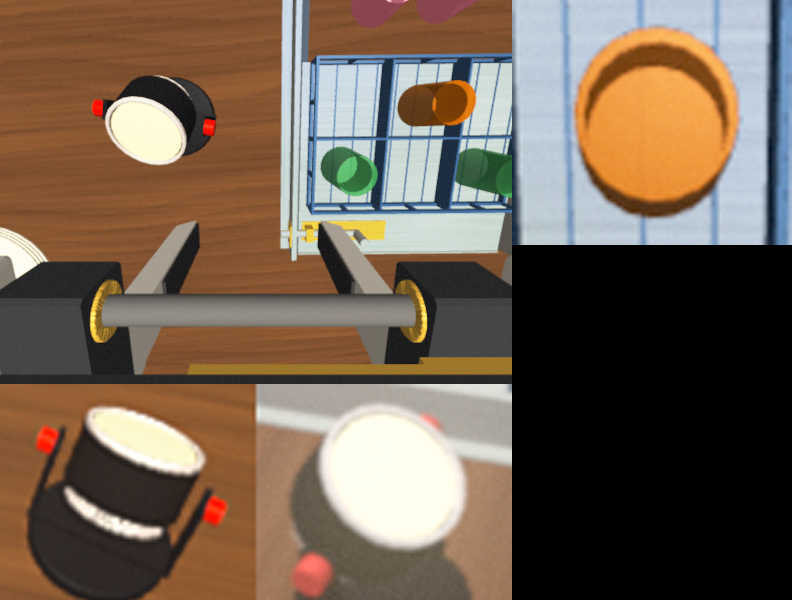

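The wrist view shows the lens at about (147,130) with the rim clear; the crop shows the amber base circle centred at about (262,81) in the earlier wrist frame.

```bash
python3 - <<'E'
from h import *
import pickle
F=pickle.load(open('F.pkl','rb'));s,d=F['scene'],F['side'];w=pickle.load(open('w2.pkl','rb'));v=pickle.load(open('w3.pkl','rb'))
print('amber',atz(w,(262,80.6),.11),tri(ray(w,(262,80.6)),ray(s,(242,199)),ray(d,(250.4,197))))
def cont(f,box,thr):
    x0,y0,x1,y1=box; im=f['image'][y0:y1,x0:x1].astype(int); m=(im.min(2)>thr).astype(np.uint8)
    n,l,st,_=cv2.connectedComponentsWithStats(m); m=(l==1+np.argmax(st[1:,4])).astype(np.uint8)
    c=max(cv2.findContours(m,cv2.RETR_EXTERNAL,cv2.CHAIN_APPROX_NONE)[0],key=cv2.contourArea)
    c=cv2.convexHull(c)
    e=cv2.fitEllipse(c); print(np.round(e[0],1)+[x0,y0],np.round(e[1],1),round(e[2],1),len(c),int(m.sum()))
    (cx,cy),(a,b),an=e; a+=1;b+=1;an=np.radians(an) # half-pixel border
    Q=R.from_euler('z',an).as_matrix()[:2,:2]; C=Q@np.diag([a*a/4,b*b/4])@Q.T/15
    return np.array([cx+x0,cy+y0,C[0,0],C[1,1],C[0,1]])
def wt(o): return np.array([o[0],o[1],o[2]**.5*4,o[3]**.5*4,o[4]])
ms=cont(s,(350,205,400,245),130);mv_=cont(v,(95,70,200,175),130);md=cont(d,(180,262,240,310),235)
def h(p,k):
    out=[]
    for f,m,r in((s,ms,p[5]),(v,mv_,p[5]),(d,md,p[6])):
        out.append(wt(ell(proj(f,circ(p,r))))-wt(m))
    return np.concatenate([out[i] for i in k])
for k in((0,1),(1,2),(0,2),(0,1,2)):
    r=least_squares(h,[.66,.35,.14,.5,2.7,.047,.042],args=(k,));z=r.x
    print(k,round(r.cost,2),np.round(z,4),np.round(r.fun,1))
E
```

```text
amber [ 0.67571531 -0.02878898  0.11      ] [ 0.67045271 -0.02748187  0.112792  ]
[377.1 221.1] [13.6 37. ] 112.8 17 406
[145.5 130.2] [60.9 86.9] 120.3 40 4147
[215. 282.] [30.5 38.4] 132.0 23 910
(0, 1) 3.35 [0.6625 0.3485 0.1393 0.4332 2.8668 0.0472 0.042 ] [-0.1 -0.1 -0.4  0.6 -0.3 -0.2  0.1 -0.7  2.2 -0.9]
(1, 2) 1.56 [0.6618 0.349  0.1366 0.4969 2.8776 0.0472 0.0407] [ 0.2  0.5 -0.9  0.5  0.4 -1.   0.1  0.5 -0.2 -0.5]
(0, 2) 4.65 [0.6605 0.3522 0.141  0.5    2.7107 0.0468 0.0401] [ 1.5 -0.8 -1.2  0.8  0.8 -0.9 -0.4  0.7  0.1 -1.5]
(0, 1, 2) 4.07 [0.6619 0.3488 0.1379 0.4527 2.8328 0.0472 0.04  ] [-0.1 -0.  -0.6  0.6 -0.1  0.1  0.6 -1.2  1.6  0.  -1.  -0.5  0.6 -0.7
 -1.1]
```

```bash
python3 - <<'E'
from h import *
import pickle
F=pickle.load(open('F.pkl','rb'));s,d=F['scene'],F['side'];v=pickle.load(open('w3.pkl','rb'))
def reds(f,box):
    x0,y0,x1,y1=box; im=f['image'][y0:y1,x0:x1].astype(int)
    m=((im[...,2]>150)&(im[...,1]<85)&(im[...,0]<85)).astype(np.uint8)
    n,l,st,c=cv2.connectedComponentsWithStats(m); o=np.argsort(-st[1:,4])[:2]+1
    for i in o: print(np.round(c[i]+[x0,y0],1),st[i,4])
    return [c[i]+[x0,y0] for i in o]
a=sorted(reds(s,(335,200,412,275)),key=lambda p:p[0]);b=sorted(reds(v,(85,70,225,170)),key=lambda p:-p[0]);print('side');reds(d,(175,255,250,330))
P=tri(ray(s,a[0]),ray(v,b[0]));Q=tri(ray(s,a[1]),ray(v,b[1]));print(P,Q,np.linalg.norm(P-Q))
y=Q-P;az=np.arctan2(y[1],y[0])+np.pi/2;print('az',az)
mid=(P+Q)/2;L=np.array([.662,.349,.1385]);print(mid,L-mid,np.linalg.norm(L-mid))
E
```

```text
[397.3 241.9] 44
[348.1 221.1] 39
[ 96.9 107.3] 181
[208.5 126.7] 171
side
[189.5 316. ] 2
[194. 315.] 1
[0.66471823 0.27825473 0.11199016] [0.69721756 0.41154715 0.11361752] 0.13720686094567605
az 2.902439048094207
[0.6809679  0.34490094 0.11280384] [-0.0189679   0.00409906  0.02569616] 0.03220056199009651
```

```bash
python3 - <<'E'
from h import *
import pickle
F=pickle.load(open('F.pkl','rb'));s,d=F['scene'],F['side'];v=pickle.load(open('w3.pkl','rb'))
C={0:(377.1,221.1),1:(145.5,130.2),2:(215,282)};K={0:((348.1,221.1),(397.3,241.9)),1:((208.5,126.7),(96.9,107.3))}
fs=[s,v,d]
def g(p,zf):
    px,py,pz,th,az=p; pz=.11 if zf else pz
    z=np.array([np.sin(th)*np.cos(az),np.sin(th)*np.sin(az),np.cos(th)]);P=np.array([px,py,pz]);y=np.array([-np.sin(az),np.cos(az),0])
    L=P+.035*z;o=[proj(fs[i],L)[0]-C[i] for i in C]
    for i in K: o+=[proj(fs[i],P+.0686*y)[0]-K[i][0],proj(fs[i],P-.0686*y)[0]-K[i][1]]
    return np.concatenate(o)/np.repeat([1,1.5,1,1,1,1.5,1.5],2), L
for zf in(0,1):
    r=least_squares(lambda p:g(p,zf)[0],[.68,.345,.11,.55,2.9]);print(zf,r.x,r.cost,g(r.x,zf)[1],np.round(r.fun,1))
E
```

```text
0 [0.6808854  0.34581993 0.10894248 0.55163747 2.90708627] 5.209348022856081 [0.66304457 0.35008213 0.13875084] [ 0.3 -0.2 -0.7  1.8 -1.5 -0.9  0.3  0.7  0.3  0.7  0.  -0.2  1.5  0.1]
1 [  0.68120534   0.345587   -21.24398918   0.56876398   2.90691784] 5.356729026374229 [0.66287135 0.34997029 0.13948986] [ 0.3 -0.4 -0.7  1.9 -1.4 -1.2  0.2  0.6  0.4  0.6  0.  -0.3  1.3 -0.1]
```

{"fn": "arm_command", "kwargs": {
  "delta_pos": [
    [18, 48, 10],
    [36, 96, 20],
    [54, 144, 30],
    [72, 192, 40],
    [88, 236, 70]
  ],
  "rot": [
    [0, 0, 0],
    [0, 0, 0],
    [0, 0, 0],
    [0, 0, 0],
    [0, 0, 0]
  ],
  "claw": [0.85, 0.85, 0.85, 0.85, 0.85]
}}

```text
t: 9.45
tool_pos: [0.6695, -0.0113, 0.2595]
tcp_rot: [0.0, 0.999, -0.033, 0.002]
force: [0.1, 0.2, 0.6]
grip_width: 0.08
grasp_force: 0.0
```

{"fn": "arm_command", "kwargs": {
  "delta_pos": [
    [0, 5, 30],
    [0, 5, 40],
    [0, 5, 40],
    [0, 5, 40],
    [0, 5, 40]
  ],
  "rot": [
    [0, 0, 0],
    [0, 0, 0],
    [0, 0, 0],
    [0, 0, 0],
    [0, 0, 0]
  ],
  "claw": [0.85, 0.85, 0.85, 0.85, 0.85]
}}

```text
t: 9.95
tool_pos: [0.6688, -0.0127, 0.22]
tcp_rot: [0.0, 0.999, -0.032, 0.001]
force: [0.2, -0.1, 0.9]
grip_width: 0.0799
grasp_force: 0.0
```

```bash
python3 - <<'E'
from h import *
import pickle
f=optics.grab_frame('wrist');pickle.dump(f,open('w4.pkl','wb'))
mv([.672,-.028,.068],-.064)
b=[r for r in optics.trace('amber',f)];print([(round(r['p'],2),r['box']) for r in b[:4]])
print(proj(f,[[.672,-.028,.11],[.672,-.028,.02],[.6757,-.0288,.11]]))
cv2.imwrite('pics/i.png',f['image'])
E
```

```text
t 10.0 pos [ 0.6687 -0.0128  0.2198] F [ 0.7 -0.3  0.5] | delta [  3.8  14.9 151.8] rot [ 0.   -0.14  0.04]
[(0.95, [261.8, 0.0, 323.7, 76.8]), (0.85, [248.2, 146.2, 301.2, 215.6]), (0.71, [447.8, 194.8, 510.5, 261.2]), (0.57, [168.0, 0.1, 233.1, 81.2])]
[[274.33106525 189.45013092]
 [270.53079442 173.23183146]
 [274.95821498 185.73572113]]
```

View pics/i.png

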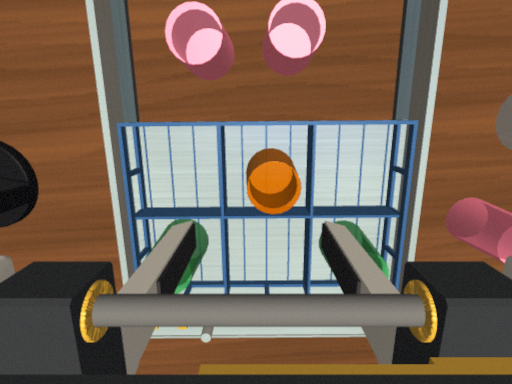

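Amber base circle is centred at (274,188), matching the prediction (274,189). Descending.

{"fn": "arm_command", "kwargs": {
  "delta_pos": [
    [4, 8, 10],
    [4, 15, 40],
    [4, 15, 75],
    [4, 15, 110],
    [4, 15, 140]
  ],
  "rot": [
    [0, 0, 0],
    [0, 0, 0],
    [0, 0, 0],
    [0, 0, 0],
    [0, 0, 0]
  ],
  "claw": [0.85, 0.85, 0.85, 0.85, 0.85]
}}

```text
t: 10.55
tool_pos: [0.6709, -0.0294, 0.0756]
tcp_rot: [-0.0, 0.999, -0.032, -0.001]
force: [-0.3, -0.3, -1.4]
grip_width: 0.0795
grasp_force: 0.0
```

{"fn": "arm_command", "kwargs": {
  "delta_pos": [
    [0, 0, 6],
    [0, 0, 11],
    [0, 0, 11],
    [0, 0, 11],
    [0, 0, 11]
  ],
  "rot": [
    [0, 0, 0],
    [0, 0, 0],
    [0, 0, 0],
    [0, 0, 0],
    [0, 0, 0]
  ],
  "claw": [0.85, 0.85, 0.85, 0.5, 0.3]
}}

```text
t: 11.05
tool_pos: [0.6719, -0.0289, 0.0684]
tcp_rot: [0.0, 0.999, -0.032, 0.001]
force: [-0.5, -0.1, 0.4]
grip_width: 0.0672
grasp_force: 0.0
```

{"fn": "arm_command", "kwargs": {
  "delta_pos": [
    [0, 0, 0],
    [0, 0, 0],
    [0, 0, 0],
    [0, 0, 0],
    [0, 0, 0]
  ],
  "rot": [
    [0, 0, 0],
    [0, 0, 0],
    [0, 0, 0],
    [0, 0, 0],
    [0, 0, 0]
  ],
  "claw": [0.3, 0.3, 0.3, 0.3, 0.3]
}}

```text
t: 11.55
tool_pos: [0.6717, -0.0289, 0.0678]
tcp_rot: [0.0, 0.999, -0.032, 0.001]
force: [-0.5, 0.2, 5.8]
grip_width: 0.0575
grasp_force: 30.0
```

{"fn": "arm_command", "kwargs": {
  "delta_pos": [
    [0, 0, -15],
    [0, 0, -40],
    [0, 0, -80],
    [0, 0, -125],
    [0, 0, -165]
  ],
  "rot": [
    [0, 0, 0],
    [0, 0, 0],
    [0, 0, 0],
    [0, 0, 0],
    [0, 0, 0]
  ],
  "claw": [0.3, 0.3, 0.3, 0.3, 0.3]
}}

```text
t: 12.05
tool_pos: [0.6711, -0.0289, 0.235]
tcp_rot: [0.0, 0.999, -0.032, 0.0]
force: [0.2, 0.1, -1.4]
grip_width: 0.0572
grasp_force: 30.0
```

{"fn": "arm_command", "kwargs": {
  "delta_pos": [
    [0, 0, -30],
    [0, 0, -60],
    [0, 0, -60],
    [0, 0, -60],
    [0, 0, -60]
  ],
  "rot": [
    [0, 0, 0],
    [0, 0, 0],
    [0, 0, 0],
    [0, 0, 0],
    [0, 0, 0]
  ],
  "claw": [0.3, 0.3, 0.3, 0.3, 0.3]
}}

```text
t: 12.55
tool_pos: [0.6709, -0.0289, 0.29]
tcp_rot: [-0.0, 0.999, -0.032, -0.002]
force: [0.3, 0.5, -3.2]
grip_width: 0.057
grasp_force: 30.0
```

```bash
cat >> h.py <<'E'
L=np.array([.6625,.3495,.1390]);TH,AZ=.54,2.89
def goal(dist=.10,off=.048,xo=0):
    z=np.array([np.sin(TH)*np.cos(AZ),np.sin(TH)*np.sin(AZ),np.cos(TH)])
    y=np.array([-np.sin(AZ),np.cos(AZ),0]); # level
    Rt=np.c_[np.cross(y,-z),y,-z]
    if Rt[0,0]<0: Rt=np.c_[-Rt[:,0],-Rt[:,1],Rt[:,2]]
    return L+z*(dist+off)+xo*Rt[:,0],Rt
E
python3 - <<'E'
from h import *
p,Rt=goal();print(p,Rt.round(3).tolist())
mv(p,Rt=Rt)
st=ctrl.get_state();print(st['q'],st['grip_width'],st['grasp_force'])
p2,_=goal(.18);mv(p2,Rt=Rt)
E
```

```text
[0.58880347 0.36844289 0.26594088] [[0.831, -0.249, 0.498], [-0.214, -0.969, -0.128], [0.514, 0.0, -0.858]]
t 12.55 pos [ 0.6709 -0.0289  0.29  ] F [ 0.3  0.5 -3.2] | delta [-107.5 -391.2   24.4] rot [-2.88 31.03 10.46]
[-9.75502664e-02  5.52185905e-01  9.75932405e-01  2.99377194e-06
  1.61658275e+00  1.53782150e+00] 0.0569509560304988 29.999431371688843
t 12.55 pos [ 0.6709 -0.0289  0.29  ] F [ 0.3  0.5 -3.2] | delta [-148.1 -398.8  -44.1] rot [-2.88 31.03 10.46]
```

{"fn": "arm_command", "kwargs": {
  "delta_pos": [
    [-17, -46, -12],
    [-34, -92, -24],
    [-51, -138, -36],
    [-68, -184, -44],
    [-85, -230, -44]
  ],
  "rot": [
    [-0.5, 4.5, 1.5],
    [-1, 9, 3],
    [-1.4, 13.5, 4.5],
    [-1.8, 18, 6],
    [-2.1, 22.5, 7.6]
  ],
  "claw": [0.3, 0.3, 0.3, 0.3, 0.3]
}}

```text
t: 13.05
tool_pos: [0.6004, 0.2075, 0.3361]
tcp_rot: [0.024, 0.975, -0.098, 0.196]
force: [1.4, 1.1, -1.2]
grip_width: 0.0573
grasp_force: 30.0
```

```bash
python3 -c "
from h import *
p,Rt=goal(.16);mv(p,Rt=Rt);print(ctrl.get_state()['q'])"
```

```text
t 13.05 pos [0.6004 0.2075 0.3361] F [ 1.4  1.1 -1.2] | delta [ -75.3 -157.   -12.8] rot [-0.85  8.17  2.77]
[ 0.36674564  0.24032912  1.34532933 -0.23023576  1.22876524  2.17918556]
```

```bash
python3 -c "
from h import *
p,Rt=goal(.16);Rt=Rt@R.from_euler('z',-9,degrees=True).as_matrix();mv(p,Rt=Rt)"
```

```text
t 13.05 pos [0.6004 0.2075 0.3361] F [ 1.4  1.1 -1.2] | delta [ -75.3 -157.   -12.8] rot [-1.49  8.08 -6.21]
```

{"fn": "arm_command", "kwargs": {
  "delta_pos": [
    [-18, -38, -3],
    [-36, -76, -6],
    [-54, -114, -9],
    [-72, -150, -12],
    [-75, -157, -13]
  ],
  "rot": [
    [-0.4, 2, -1.5],
    [-0.8, 4, -3],
    [-1.2, 6, -4.5],
    [-1.5, 8, -6],
    [-1.5, 8.1, -6.2]
  ],
  "claw": [0.3, 0.3, 0.3, 0.3, 0.3]
}}

```text
t: 13.55
tool_pos: [0.5576, 0.378, 0.3141]
tcp_rot: [0.055, 0.964, -0.042, 0.258]
force: [1.3, 0.6, -3.0]
grip_width: 0.0573
grasp_force: 30.0
```

{"fn": "arm_command", "kwargs": {
  "delta_pos": [
    [0, 0, 0],
    [0, 0, 0],
    [0, 0, 0],
    [0, 0, 0],
    [0, 0, 0]
  ],
  "rot": [
    [0, 0, 0],
    [0, 0, 0],
    [0, 0, 0],
    [0, 0, 0],
    [0, 0, 0]
  ],
  "claw": [0.3, 0.3, 0.3, 0.3, 0.3]
}}

```text
t: 14.05
tool_pos: [0.5604, 0.3736, 0.3179]
tcp_rot: [0.055, 0.963, -0.046, 0.26]
force: [0.2, 0.3, -1.6]
grip_width: 0.0576
grasp_force: 30.0
```

```bash
python3 - <<'E'
from h import *
p,Rt=goal(.10);Rt=Rt@R.from_euler('z',-9,degrees=True).as_matrix();mv(p,Rt=Rt);print(ctrl.get_state()['q'])
import pickle
f=optics.grab_frame('wrist');s=optics.grab_frame('scene');d=optics.grab_frame('side');pickle.dump((f,s,d),open('w5.pkl','wb'))
cv2.imwrite('pics/j.png',np.vstack([np.hstack([cv2.resize(s['image'][130:280,290:430],(400,300)),cv2.resize(d['image'][180:350,150:350],(400,300))]),np.hstack([cv2.resize(f['image'],(400,300)),np.zeros((300,400,3),np.uint8)])]))
E
```

```text
t 14.05 pos [0.5604 0.3736 0.3179] F [ 0.2  0.3 -1.6] | delta [-1.5 -2.4 59.4] rot [0.05 0.16 0.  ]
[ 0.70200962  0.34956552  1.28504637 -0.46266566  1.21398096  2.46697292]
```

View pics/j.png

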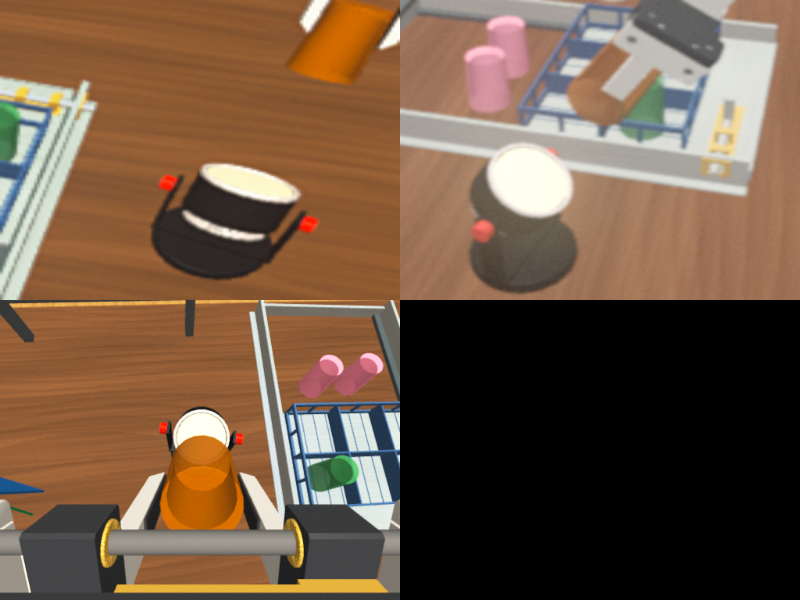

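The views show the tumbler held along the beam with mouth down towards the lens, centred left-right in the wrist view (lens at crop x 201, tumbler 202). Closing in along the axis.

{"fn": "arm_command", "kwargs": {
  "delta_pos": [
    [-1, -1, 15],
    [-1.5, -2.4, 30],
    [-1.5, -2.4, 45],
    [-1.5, -2.4, 55],
    [-1.5, -2.4, 59]
  ],
  "rot": [
    [0, 0, 0],
    [0, 0, 0],
    [0, 0, 0],
    [0, 0, 0],
    [0, 0, 0]
  ],
  "claw": [0.3, 0.3, 0.3, 0.3, 0.3]
}}

```text
t: 14.7
tool_pos: [0.5886, 0.3688, 0.264]
tcp_rot: [0.055, 0.963, -0.045, 0.259]
force: [0.6, -0.1, -2.3]
grip_width: 0.0572
grasp_force: 30.0
```

{"fn": "arm_command", "kwargs": {
  "delta_pos": [
    [0, 0, 0],
    [0, 0, 0],
    [0, 0, 0],
    [0, 0, 0],
    [0, 0, 0]
  ],
  "rot": [
    [0, 0, 0],
    [0, 0, 0],
    [0, 0, 0],
    [0, 0, 0],
    [0, 0, 0]
  ],
  "claw": [0.3, 0.3, 0.3, 0.3, 0.3]
}}

```text
t: 15.2
tool_pos: [0.5881, 0.3694, 0.2664]
tcp_rot: [0.054, 0.963, -0.045, 0.26]
force: [-0.5, -0.2, -2.4]
grip_width: 0.0573
grasp_force: 30.0
```

```bash
python3 - <<'E'
from h import *
p,Rt=goal(.10);Rt=Rt@R.from_euler('z',-9,degrees=True).as_matrix();mv(p,Rt=Rt)
st=ctrl.get_state();T=Rm(st['tcp_rot'])
f=optics.grab_frame('wrist');s=optics.grab_frame('scene');d=optics.grab_frame('side')
def draw(f,k=1):
    im=cv2.resize(f['image'],None,fx=4,fy=4,interpolation=cv2.INTER_CUBIC)
    P=[*L,TH,AZ]; z=circ([0,0,0,TH,AZ],0)*0
    zb=np.array([np.sin(TH)*np.cos(AZ),np.sin(TH)*np.sin(AZ),np.cos(TH)])
    m=st['tool_pos']+T[:,2]*.048; ax=-T[:,2]; th=np.arccos(ax[2]);az=np.arctan2(ax[1],ax[0])
    for c,r,a,b,col in((L,.047,TH,AZ,(255,0,0)),(m,.031,th,az,(0,255,0)),(m+.09*ax,.0275,th,az,(0,255,0))):
        cv2.polylines(im,[np.int32(proj(f,circ([*c,a,b],r))*4+2)],True,col,1)
    cv2.line(im,*[tuple(int(v) for v in q*4+2) for q in proj(f,np.array([L,L+.2*zb]))],(255,0,255),1)
    return im
a=draw(s)[4*140:4*270,4*325:4*415];b=draw(d)[4*205:4*345,4*165:4*275];w=draw(f)[4*70:4*270,4*190:4*330:]
cv2.imwrite('pics/k.png',np.hstack([cv2.resize(x,(int(x.shape[1]*520/x.shape[0]*.66),int(520*.66))) if 0 else cv2.resize(x,(266,int(x.shape[0]*266/x.shape[1])))[:380] if x.shape[0]*266/x.shape[1]>=380 else np.pad(cv2.resize(x,(266,int(x.shape[0]*266/x.shape[1]))),((0,380-int(x.shape[0]*266/x.shape[1])),(0,0),(0,0))) for x in(a,b,w)]))
E
```

```text
t 15.2 pos [0.5881 0.3694 0.2664] F [-0.5 -0.2 -2.4] | delta [0.4 0.9 0.8] rot [0.01 0.14 0.07]
```

View pics/k.png

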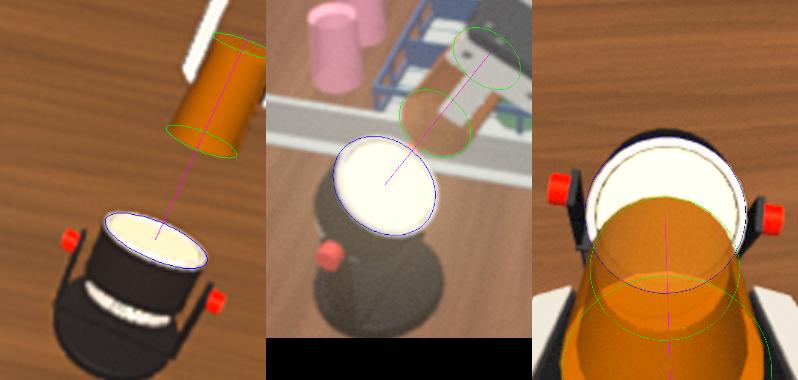

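The overlay matches: drawn lens rim, tumbler mouth and base circles, and beam line coincide with the picture in all three views. The tumbler is steady, so I'm handing in.

```bash
python3 -c "
from h import *
print(ctrl.finish_job())"
```

```text
the job is handed in; nothing more can be done
None
```

I handed the job in at about 15 s: the bolt is pushed home to its stop, and the amber tumbler is held steady about 10 cm from the lens, mouth facing it and centred in the beam by my measurements; the system returned no verdict.

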